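# Check two jar risers with a feeler blade

### The job

Check the gap under the two little jar risers with the orange feeler blade, held by its black grip. First push its tip lightly, end-on, against the front of the dark wooden riser, where it should jam; then slide it flat under the front edge of the white riser, at least up to the black line on the blade, and leave it lying there on the worktop.

Things in the scene. Friction and masses are not known exactly. Their poses are not given: they have to be found in the camera images.
- feeler: loose feeler gauge lying flat on the worktop: an orange blade 145 long (x), 36 wide (y), 10 thick, with an upright black grip 30 (x) by 20 (y) that reaches 62 above the worktop; about 0.12 kg. Origin: on the underside, below the middle of the grip. x points along the blade to its tip, z up. The blade runs from 25 behind the origin to 120 in front of it; a black line across it lies 45 before the tip (75 from the origin)
- feeler_tip (a point): middle of the end face of the feeler's blade, 120 in front of the feeler's origin and 5 above its underside; axes as the feeler's
- riser_wide: white painted jar riser, fixed to the worktop: a low bench 90 deep (x), 160 wide (y), 40 high. Its top board is 12 thick, so that the gap beneath is 28 high, 136 wide between the two 12 thick side cheeks, and goes through from front to back: the 10 thick blade fits. A timer and a candle stand on it. Origin: middle of its footprint on the worktop; x points away from its front, so the front edge is at x = -45; z up
- riser_tight: dark wooden jar riser, fixed to the worktop, of the same outside size (90 deep, 160 wide, 40 high), with a front board between the cheeks that leaves a gap of only 6 over the worktop: the 10 thick blade jams. The front board's face is at x = -44, reaches from 6 to 40 above the worktop and is rigid. A green mug stands on it. Origin and axes as the white riser's

How it is judged:
By the outcome, as a careful person would: the job done as asked, in the order asked, and still so for the second after the job is handed in, with the robot touching nothing.
It also fails if it takes over 53 s, if anything falls off the work surface, if the arm or the gripper's body presses on something with over 40 N, if the wrist force passes 120 N, or if a joint passes its speed limit or range.

### The arm

A 6-joint arm with a two-finger parallel gripper is mounted at the origin on a cart in front of the work surface, level with it; the furniture and walls round the work are solid. World frame = base frame: x ahead of the robot, y to its left, z up, the work surface at z = 0. Lengths are in m, angles in rad, forces in N, time in s.
With the tool pointing down it reaches from about 0.275 to 1 m from the base axis. Payload 8.4 kg.
Tool frame: the origin (TCP) lies midway between the tips of the shut fingers; the grasp point (between the pads) lies r.hold_point_z behind it (r.hold_point_z is the distance from the TCP to the grasp point, in m); z points along the fingers, y is the direction in which the jaws open and shut (so a half turn about z gives the same grasp; the last joint's range is limited). The gripper opens to 85 mm and grips with 20 to 120 N. Pads are 22 mm wide; open, the fingers measure 114 mm over their backs; the gripper's body (76 mm by 85 mm) begins 54 mm behind the grasp point. The pads swing forward as they close: fully open they stand 13 mm farther back than shut.
Start: joints at [-1.124, 0.353, 1.633, -0, 1.155, -0.002], TCP at [0.271, -0.563, 0.231] pointing down, gripper open.
Joint ranges: [-2.63, 2.63], [-0.92, 2.1], [0.06, 2.66], [-1.3, 4.44], [0, 2.69], [-3.02, 3.02]. Speed limits (rad/s): [2.22, 2.22, 2.79, 3.14, 3.14, 3.14].

### API

Orientations are given as a unit quaternion [x, y, z, w].
In Python, from bench import r gives the robot as it stands. The module is installed in compiled form; this text tells all that it offers.
- The arm moves only by the tool carry_out, never from a script. Its arguments are lists of equal length, an entry for each row: "rot": the turn, a rotation vector about the world's x, y, z in degrees, a list of three; "travel": the shift along the world's x, y, z in cm, a list of three; "hand": the opening, from -1 (shut) to 1 (fully open). In form: {"rot": [[rx, ry, rz], ...], "travel": [[tx, ty, tz], ...], "hand": [hand, ...]}. A call has 1 to 8 rows; each row is the pose to reach, as a shift and turn from the pose measured when the call began; what a row does not reach only later rows make up. A row lasts 1/10 s, in which the tool goes at most 50 mm and 8.59 degrees, less where a joint would pass 70% of its speed; a pose out of reach is approached as far as the arm can. A call with a gripper value outside its range is refused whole. The fingers move at their own pace and stop on an object; "force" is the grip in N (left out, the last holds). Time passes only in rows, so rows that repeat a pose let the fingers close. It gives the time, the measured TCP pose, the force and the opening at its end, in the units of the state.
- r.state(): the state, without advancing time (a new reading comes with each control period).
- r.camera(name): name is "side" or "top" or "wrist"; returns a dict with "pixels" (400x640x3 uint8, blue, green, red), "vfov" (degrees; the focal length in pixels is half the picture's height over the tangent of half this angle, whatever the lens; pixels are square), "cx", "cy" (the principal point, pixels), "R" (3x3) and "t" (3): a world point X has camera coordinates R X + t. Camera axes: x right, y down, z forward; pixel columns grow to the right and rows downward; lengths in m; the calibration is good to about 2 mm. The wrist camera is an equidistant fisheye: a pixel r from the principal point sees the ray r / f radians off the axis. A picture is of the moment at which its call begins. There is no depth.
- r.sign_off(): hands the job in, once; it reports no verdict.
Trained networks look in the newest picture that a camera, given by its name, has taken for a name from the list of things; names that differ only in an ending like _2 or _b are one class to them, and where a whole thing is asked for, a point or a joint stands for the part that bears it (a point fixed in the world has none). Each returns a list of dicts, best first, with "p" (0 to 1); they miss things now and then, are a little off and sometimes report something else, mostly with a low value. They report only what shows in the picture. A call takes as long as a camera call.
- r.search_frame(query, camera): "xy" ([column, row] as shares, 0 to 1, of the picture: columns of its width, rows of its height, amid what is visible of it).
The state is a dict: "t": time; "joints": joint angles; "dq": joint speeds; "tau": joint torques, N m; "ee_pos": TCP position; "tcp_rot": TCP orientation; "contact_force": force on the tool from outside, world axes, zero at the start; "torque": the same for the moment, N m; "grip_width": finger opening in m.
Only numpy, scipy, OpenCV 4.12 (cv2) and the standard library are available. Lean on these libraries where they do the work, as an engineer would, in place of code of your own. Each camera call takes 0.05 s, during which the arm holds its last target. There are 200 camera calls.

## Working session

There is one attempt and no reset: what is moved stays moved. The work goes in short steps, Python scripts to look and compute and a tool call to move; the robot and the scene stay as the last step left them, time stands still between calls to the robot, and variables do not carry over. Pictures are saved under pics/ and viewed, about 8 in all and at most 12, crops included, and the job is handed in when it is done.

Besides the shell and the picture viewer there is one more tool, called after "Request:" by a JSON object that holds its "op" and its "data". carry_out: Moves the arm, as the interface text tells. Its arguments: {"type":"object","properties":{"rot":{"type":"array"},"travel":{"type":"array"},"hand":{"type":"array"},"force":{"type":"number"}},"required":["rot","travel","hand"]}

```bash
mkdir -p pics; cat > h.py <<'E'
import numpy as np, cv2
from bench import r
def cam(n):
    c=r.camera(n); c['f']=200/np.tan(np.radians(c['vfov'])/2) if c['pixels'].shape[0]==400 else None
    c['R']=np.array(c['R']);c['t']=np.array(c['t']); return c
def back(c,u,v,z):
    d=c['R'].T@np.array([(u-c['cx'])/c['f'],(v-c['cy'])/c['f'],1]); o=-c['R'].T@c['t']
    return o+d*(z-o[2])/d[2]
def proj(c,X):
    p=c['R']@np.array(X)+c['t']; return c['cx']+c['f']*p[0]/p[2], c['cy']+c['f']*p[1]/p[2]
E
python3 - <<'E'
from h import *
s=r.state();print(s['t'],s['ee_pos'],s['tcp_rot'],r.hold_point_z,s['grip_width'])
for n in('top','side'):
    c=cam(n);cv2.imwrite(f'pics/{n}0.png',c['pixels']);print(n,-c['R'].T@c['t'],c['R'][2],c['vfov'])
    for q in('feeler','feeler_tip','riser_wide','riser_tight'):
        print(q,[(round(d['xy'][0]*640),round(d['xy'][1]*400),round(d['p'],2),back(c,d['xy'][0]*640,d['xy'][1]*400,.01 if 'f' in q else .04).round(3)) for d in r.search_frame(q,n)[:2]])
E
```

```text
0.0 [ 0.27100083 -0.56267611  0.23055512] [ 9.74927430e-01  2.22521963e-01 -1.40312372e-04 -6.80218042e-04] 0.0187 0.08528285157023198
top [ 0.43398228 -0.20511492  0.87453951] [ 0.13510224  0.01013617 -0.99077981] 53.935573536581686
feeler [(298, 244, 0.72, array([ 0.459, -0.143,  0.01 ]))]
feeler_tip [(297, 250, 0.89, array([ 0.446, -0.14 ,  0.01 ]))]
riser_wide [(271, 133, 0.7, array([ 0.699, -0.077,  0.04 ]))]
riser_tight [(382, 146, 0.98, array([ 0.676, -0.321,  0.04 ]))]
side [0.35008164 0.39407846 0.60370342] [ 0.26565842 -0.70374278 -0.65891707] 51.09312789174839
feeler [(375, 244, 0.68, array([ 0.446, -0.152,  0.01 ]))]
feeler_tip [(376, 247, 0.9, array([ 0.441, -0.145,  0.01 ]))]
riser_wide [(228, 233, 0.78, array([ 0.704, -0.054,  0.04 ]))]
riser_tight [(294, 169, 0.94, array([ 0.669, -0.279,  0.04 ]))]
```

View pics/top0.png

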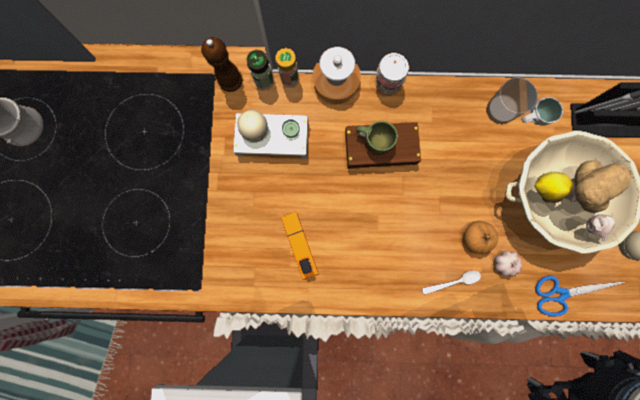

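View pics/side0.png

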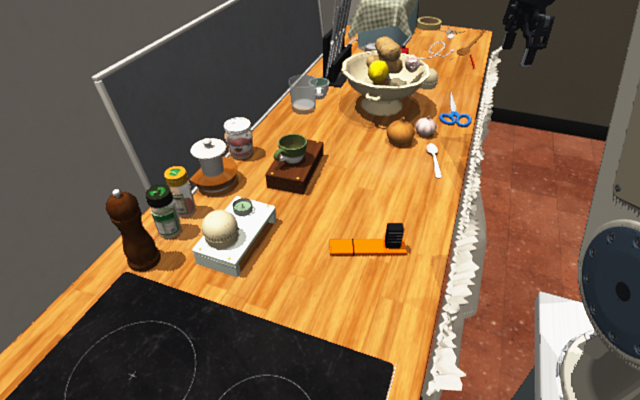

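The top view shows the feeler's tip near (291,213) and its grip at (306,266). The white riser is near (271,135) and the dark one near (383,146). I'll measure the outlines next.

```bash
python3 - <<'E'
from h import *
c=cam('top');im=c['pixels'];hsv=cv2.cvtColor(im,cv2.COLOR_BGR2HSV)
box=np.zeros(im.shape[:2],np.uint8);box[200:290,270:330]=1
m=((hsv[...,0]>8)&(hsv[...,0]<22)&(hsv[...,1]>235)&(hsv[...,2]>150)).astype(np.uint8)*box
vs,us=np.nonzero(m);P=np.array([back(c,u,v,.01)[:2] for u,v in zip(us,vs)])
rc=cv2.minAreaRect((P*1000).astype(np.float32));print(len(us),rc,cv2.boxPoints(rc).round(0).tolist())
k=im[250:280,290:322].max(2)<70
vs,us=np.nonzero(k);print('grip px',us.mean()+290,vs.mean()+250,back(c,us.mean()+290,vs.mean()+250,.05))
x0,y0,x1,y1=225,100,430,175
cv2.imwrite('pics/c1.png',cv2.resize(im[y0:y1,x0:x1],None,fx=3.9,fy=3.9,interpolation=cv2.INTER_CUBIC))
w=((hsv[...,1]<60)&(hsv[...,2]>150)).astype(np.uint8);b=np.zeros_like(w);b[105:165,228:315]=1
vs,us=np.nonzero(w*b);P=np.array([back(c,u,v,.04)[:2] for u,v in zip(us,vs)]);rc=cv2.minAreaRect((P*1000).astype(np.float32));print('white',rc,cv2.boxPoints(rc).round().tolist())
cv2.imwrite('pics/c2.png',cv2.resize(im[200:290,270:340],None,fx=6,fy=6,interpolation=cv2.INTER_CUBIC))
E
```

```text
91 ((432.8995666503906, -154.12417602539062), (90.21815490722656, 32.508934020996094), 23.136262893676758) [[385.0, -157.0], [398.0, -187.0], [481.0, -151.0], [468.0, -121.0]]
grip px 305.1775700934579 265.78504672897196 [ 0.41336914 -0.16223338  0.05      ]
white ((699.87841796875, -75.93527221679688), (158.9531707763672, 92.25414276123047), 89.34754180908203) [[653.0, -155.0], [745.0, -156.0], [747.0, 3.0], [655.0, 4.0]]
```

View pics/c1.png

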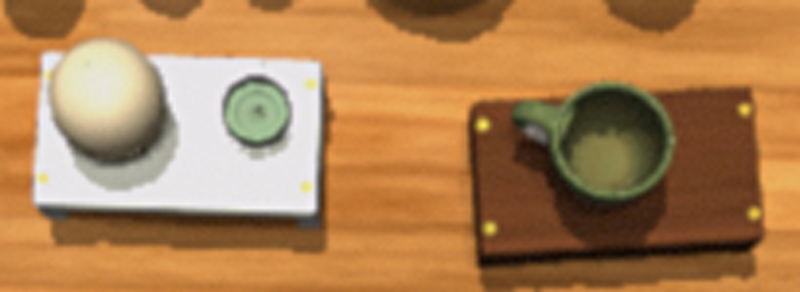

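View pics/c2.png

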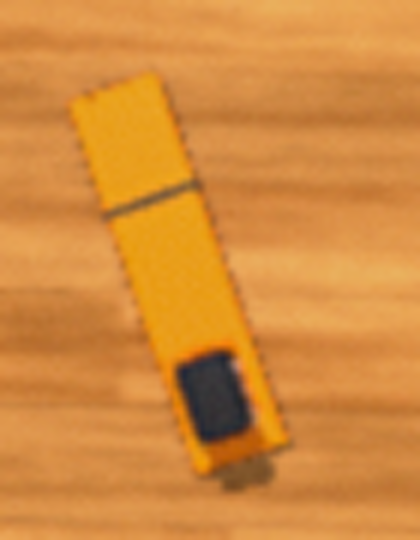

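The crops show these blade corners in c2: tip at (71,102) and (155,73), rear at (202,472) and (287,442). In c1 the top-face corners are (37,208), (316,213), (322,62) and (40,52) for the white riser, and (483,253), (762,238), (752,88) and (472,102) for the dark one.

```bash
python3 - <<'E'
from h import *
c=cam('top')
def B(p,s,o,z): return back(c,(p[0]+.5)/s-.5+o[0],(p[1]+.5)/s-.5+o[1],z)[:2]
def fit(name,pts,model,s,o,z):
    Q=np.array([B(p,s,o,z) for p in pts]);M=np.array(model)
    a=M-M.mean(0);b=Q-Q.mean(0)
    th=np.arctan2((a[:,0]*b[:,1]-a[:,1]*b[:,0]).sum(),(a*b).sum());R=np.array([[np.cos(th),-np.sin(th)],[np.sin(th),np.cos(th)]])
    t=Q.mean(0)-R@M.mean(0);e=Q-(M@R.T+t)
    print(name,'origin',t.round(4),'yaw',np.degrees(th).round(2),'res mm',(e*1000).round(1).tolist())
fit('feeler',[(71,102),(155,73),(287,442),(202,472)],[(.12,.018),(.12,-.018),(-.025,-.018),(-.025,.018)],6,(270,200),.01)
fl=[(-.045,.08),(-.045,-.08),(.045,-.08),(.045,.08)]
fit('white',[(37,208),(316,213),(322,62),(40,52)],fl,3.9,(225,100),.04)
fit('dark',[(483,253),(762,238),(752,88),(472,102)],fl,3.9,(225,100),.04)
from scipy.spatial.transform import Rotation as Ro
print(Ro.from_quat(r.state()['tcp_rot']).as_matrix().round(3))
E
```

```text
feeler origin [ 0.4136 -0.1632] yaw 21.48 res mm [[-0.2, -1.8], [-1.9, 1.1], [0.2, 1.9], [1.9, -1.2]]
white origin [ 0.6976 -0.0765] yaw -0.02 res mm [[-0.1, -2.5], [0.7, 1.2], [-1.4, 0.5], [0.9, 0.9]]
dark origin [ 0.682  -0.3234] yaw 4.31 res mm [[1.4, -2.0], [1.5, 2.5], [-1.6, 0.6], [-1.3, -1.1]]
[[ 0.901  0.434  0.   ]
 [ 0.434 -0.901  0.   ]
 [ 0.    -0.    -1.   ]]
```

Request:
{"op": "carry_out", "data": {"rot": [[0, 0, -1], [0, 0, -2], [0, 0, -3], [0, 0, -4.2], [0, 0, -4.2], [0, 0, -4.2], [0, 0, -4.2], [0, 0, -4.2]], "travel": [[1.4, 4, -0.5], [3, 8.5, -2], [4.6, 13, -4], [6.2, 17.5, -6], [7.8, 22, -7], [9.4, 26.5, -8], [11, 31, -8], [12.5, 35, -8]], "hand": [1, 1, 1, 1, 1, 1, 1, 1], "force": 40}}

```text
t: 1.4
ee_pos: [0.3962, -0.2109, 0.1511]
tcp_rot: [0.982, 0.187, -0.0, -0.0]
contact_force: [-0.5, -0.2, 0.5]
grip_width: 0.0855
```

Request:
{"op": "carry_out", "data": {"rot": [[0, 0, 0], [0, 0, 0], [0, 0, 0]], "travel": [[0.9, 2.4, 0], [1.7, 4.8, 0], [1.7, 4.8, 0]], "hand": [1, 1, 1]}}

```text
t: 1.7
ee_pos: [0.414, -0.1608, 0.1513]
tcp_rot: [0.982, 0.188, 0.0, -0.0]
contact_force: [0.0, -0.1, 0.4]
grip_width: 0.0858
```

```bash
python3 - <<'E'
from h import *
c=cam('wrist');cv2.imwrite('pics/w1.png',c['pixels'])
s=r.state();print(s['ee_pos'],s['tcp_rot'],s['contact_force'])
def fish(X):
    p=c['R']@np.array(X)+c['t'];th=np.arctan2(np.hypot(*p[:2]),p[2]);d=p[:2]/np.hypot(*p[:2]);return (np.array([c['cx'],c['cy']])+c['f']*th*d).round(1)
o=np.array([.4136,-.1632]);a=np.radians(21.48);R=np.array([[np.cos(a),-np.sin(a)],[np.sin(a),np.cos(a)]])
im=c['pixels'].copy()
for q,z in [((.12,.018),.01),((.12,-.018),.01),((-.025,-.018),.01),((-.025,.018),.01),((.015,.01),.062),((.015,-.01),.062),((-.015,.01),.062),((-.015,-.01),.062)]:
    u=fish([*(o+R@q),z]);print(q,u);cv2.circle(im,tuple(int(x) for x in u),2,(255,0,255),-1)
cv2.imwrite('pics/w1.png',im)
E
```

```text
[ 0.41371111 -0.16196251  0.15130758] [ 9.82168172e-01  1.88004453e-01  6.44537696e-05 -4.86593746e-05] [ 0.13526342  0.89355462 -0.497733  ]
(0.12, 0.018) [300.3  58.2]
(0.12, -0.018) [340.7  58.4]
(-0.025, -0.018) [338.3 211.4]
(-0.025, 0.018) [301.5 211.3]
(0.015, 0.01) [307.8 186.7]
(0.015, -0.01) [333.5 186.8]
(-0.015, 0.01) [308.1 222.4]
(-0.015, -0.01) [332.8 222.4]
```

View pics/w1.png

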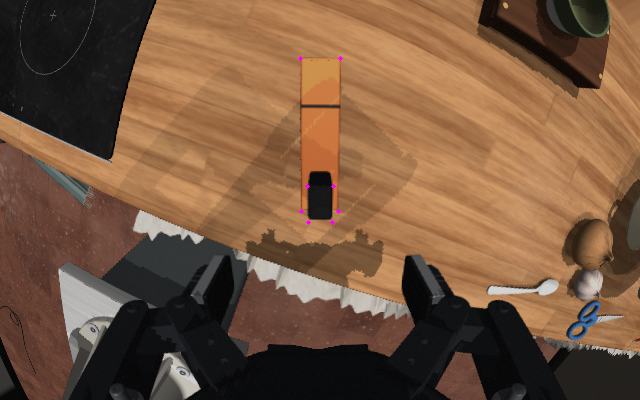

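The wrist view shows the predicted outline lying on the blade, from (300,58) to (340,211), with the grip between the jaws. Next I descend and grip.

Request:
{"op": "carry_out", "data": {"rot": [[0, 0, 0], [0, 0, 0], [0, 0, 0], [0, 0, 0], [0, 0, 0], [0, 0, 0]], "travel": [[0, 0, -3], [0, 0, -6], [0, 0, -9], [0, 0, -11.5], [0, -0.1, -12.5], [0, -0.1, -12.5]], "hand": [1, 1, 1, 1, 1, 1]}}

```text
t: 2.35
ee_pos: [0.4129, -0.1634, 0.0254]
tcp_rot: [0.982, 0.188, -0.001, -0.001]
contact_force: [-0.1, 0.3, -0.0]
grip_width: 0.0852
```

Request:
{"op": "carry_out", "data": {"rot": [[0, 0, 0], [0, 0, 0], [0, 0, 0], [0, 0, 0], [0, 0, 0], [0, 0, 0], [0, 0, 0], [0, 0, 0]], "travel": [[0, 0, 0], [0, 0, 0], [0, 0, 0], [0, 0, 0], [0, 0, 0], [0, 0, 0], [0, 0, 0], [0, 0, 0]], "hand": [-1, -1, -1, -1, -1, -1, -1, -1], "force": 40}}

```text
t: 3.15
ee_pos: [0.4132, -0.1635, 0.026]
tcp_rot: [0.982, 0.188, -0.001, -0.0]
contact_force: [-1.6, 0.0, 7.4]
grip_width: 0.0195
```

Request:
{"op": "carry_out", "data": {"rot": [[0, 0, 0], [0, 0, -3], [0, 0, -7], [0, 0, -11], [0, 0, -15], [0, 0, -17.2], [0, 0, -17.2], [0, 0, -17.2]], "travel": [[0, 0, 1], [0.8, -3, 1.5], [2.4, -6.5, 1.5], [4, -10, 1.5], [5.6, -13.5, 1.5], [7, -16.5, 1.5], [7.5, -17.4, 1.5], [7.5, -17.4, 1.5]], "hand": [-1, -1, -1, -1, -1, -1, -1, -1]}}

```text
t: 3.95
ee_pos: [0.4887, -0.3386, 0.0414]
tcp_rot: [0.999, 0.038, -0.0, -0.0]
contact_force: [0.9, -0.5, -0.7]
grip_width: 0.0198
```

```bash
python3 - <<'E'
from h import *
s=r.state();print(s['ee_pos'],s['tcp_rot'],s['contact_force'])
c=cam('wrist');a=c['pixels'][:330,120:520]
d=cam('side');b=cv2.resize(d['pixels'][120:285,220:420],(400,330),interpolation=cv2.INTER_CUBIC)
cv2.imwrite('pics/w2.png',np.hstack([a,b]))
E
```

```text
[ 0.488728   -0.33855594  0.04140447] [ 9.99259303e-01  3.84809309e-02 -1.65339998e-04 -1.91165343e-04] [ 0.85736665 -0.45359013 -0.70811786]
```

View pics/w2.png

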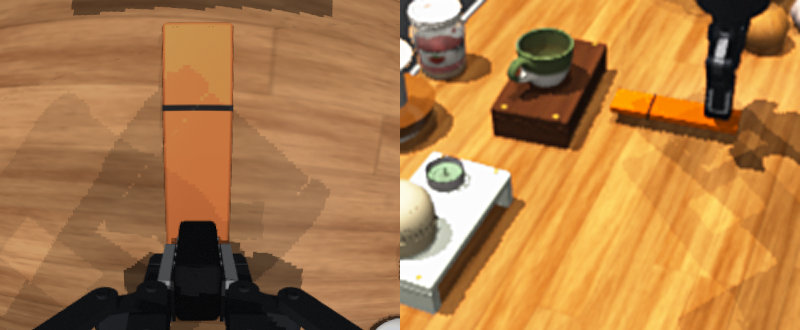

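The left half (wrist) shows the blade straight ahead, with tip corners at (163,23) and (232,23). The side view on the right shows it lifted level in front of the dark riser.

```bash
python3 - <<'E'
from h import *
c=cam('wrist')
def fb(u,v,z):
    q=np.array([u-c['cx'],v-c['cy']]);th=np.hypot(*q)/c['f'];q=q/np.hypot(*q)
    d=c['R'].T@np.array([*(np.sin(th)*q),np.cos(th)]);o=-c['R'].T@c['t'];return o+d*(z-o[2])/d[2]
s=r.state();e=s['ee_pos'];a=2*np.arctan2(s['tcp_rot'][1],s['tcp_rot'][0]);print('yaw',np.degrees(a))
R=np.array([[np.cos(a),np.sin(a)],[-np.sin(a),np.cos(a)]])
for n,u,v in[('tipL',283,23),('tipR',352,23),('lineL',283,107),('lineR',352,107)]:
    X=fb(u,v,.025);print(n,X.round(4),'in tool',(R@(X-e)[:2]).round(4))
print(s['ee_pos'],s['contact_force'])
E
```

```text
yaw 4.491656326187253
tipL [ 0.6061 -0.3096  0.025 ] in tool [0.1206 0.017 ]
tipR [ 0.6087 -0.3439  0.025 ] in tool [ 0.1205 -0.0174]
lineL [ 0.5625 -0.3128  0.025 ] in tool [0.0769 0.0172]
lineR [ 0.5652 -0.3475  0.025 ] in tool [ 0.0768 -0.0175]
[ 0.48721486 -0.3360249   0.04088286] [-0.82176211 -0.42632361 -1.49920866]
```

Request:
{"op": "carry_out", "data": {"rot": [[0, 0, 0], [0, 0, 0], [0, 0, 0], [0, 0, 0], [0, 0, 0], [0, 0, 0]], "travel": [[0, 0, -0.7], [0, 0, -1.2], [0, 0, -1.45], [0.6, 0.05, -1.45], [1.4, 0.1, -1.45], [2, 0.15, -1.45]], "hand": [-1, -1, -1, -1, -1, -1]}}

```text
t: 4.7
ee_pos: [0.508, -0.3344, 0.0263]
tcp_rot: [0.999, 0.039, -0.001, -0.001]
contact_force: [-0.2, -0.2, -0.4]
grip_width: 0.0195
```

Request:
{"op": "carry_out", "data": {"rot": [[0, 0, 0], [0, 0, 0], [0, 0, 0], [0, 0, 0]], "travel": [[0.2, 0.01, 0], [0.4, 0.03, 0], [0.5, 0.04, 0], [0.5, 0.04, 0]], "hand": [-1, -1, -1, -1]}}

```text
t: 5.1
ee_pos: [0.513, -0.334, 0.0262]
tcp_rot: [0.999, 0.039, -0.001, -0.001]
contact_force: [0.5, -0.4, 0.3]
grip_width: 0.0194
```

Request:
{"op": "carry_out", "data": {"rot": [[0, 0, 0], [0, 0, 0], [0, 0, 0], [0, 0, 0]], "travel": [[0.1, 0, 0], [0.2, 0.01, 0], [0.3, 0.02, 0], [0.3, 0.02, 0]], "hand": [-1, -1, -1, -1]}}

```text
t: 5.5
ee_pos: [0.5162, -0.3338, 0.0262]
tcp_rot: [0.999, 0.039, -0.001, -0.001]
contact_force: [0.6, 0.6, -0.9]
grip_width: 0.0197
```

Request:
{"op": "carry_out", "data": {"rot": [[0, 0, 0], [0, 0, 0], [0, 0, 0]], "travel": [[0.1, 0, 0], [0.2, 0.01, 0], [0.2, 0.01, 0]], "hand": [-1, -1, -1]}}

```text
t: 5.8
ee_pos: [0.5184, -0.3337, 0.0262]
tcp_rot: [0.999, 0.039, -0.001, -0.001]
contact_force: [0.0, -0.2, -1.3]
grip_width: 0.0196
```

Request:
{"op": "carry_out", "data": {"rot": [[0, 0, 0], [0, 0, 0], [0, 0, 0]], "travel": [[0.1, 0, 0], [0.15, 0.01, 0], [0.15, 0.01, 0]], "hand": [-1, -1, -1]}}

```text
t: 6.1
ee_pos: [0.5187, -0.3336, 0.0261]
tcp_rot: [0.999, 0.039, -0.002, -0.001]
contact_force: [-6.5, -1.5, 3.8]
grip_width: 0.0195
```

Request:
{"op": "carry_out", "data": {"rot": [[0, 0, 0], [0, 0, 0], [0, 0, 0], [0, 0, 0]], "travel": [[0.1, 0.01, 0], [0.15, 0.01, 0], [0.15, 0.01, 0], [0.15, 0.01, 0]], "hand": [-1, -1, -1, -1]}}

```text
t: 6.5
ee_pos: [0.5187, -0.3336, 0.0263]
tcp_rot: [0.999, 0.039, -0.003, -0.001]
contact_force: [-8.1, -1.6, 5.2]
grip_width: 0.0196
```

```bash
python3 - <<'E'
from h import *
s=r.state();print(s['ee_pos'],s['contact_force'])
c=cam('wrist');a=c['pixels'][:330,120:520]
d=cam('side');b=cv2.resize(d['pixels'][120:285,220:420],(400,330),interpolation=cv2.INTER_CUBIC)
cv2.imwrite('pics/w3.png',np.hstack([a,b]))
E
```

```text
[ 0.51867423 -0.33361909  0.02625482] [-8.14565103 -1.60839168  5.18516092]
```

View pics/w3.png

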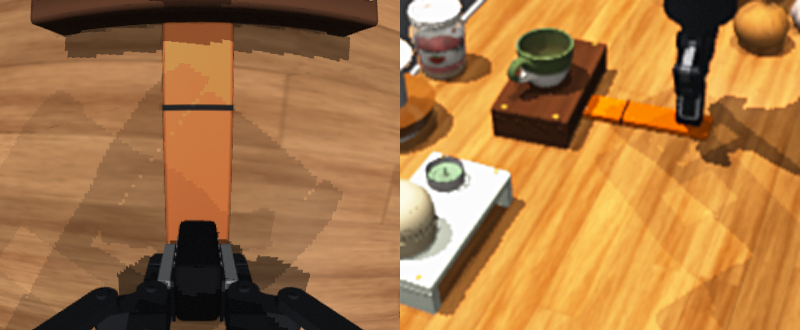

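The tip is jammed square against the dark riser's front. The reaction is about 8 N and the TCP has stopped moving. I back off and move to the white riser.

Request:
{"op": "carry_out", "data": {"rot": [[0, 0, 0], [0, 0, 0], [0, 0, 0], [0, 0, 0], [0, 0, -2], [0, 0, -4], [0, 0, -4.5], [0, 0, -4.5]], "travel": [[-0.7, -0.05, 0], [-1.5, -0.1, 0], [-3, -0.2, 0.5], [-3.5, 1, 1.2], [-3.5, 5, 1.2], [-3.5, 9, 1.2], [-3.5, 13, 1.2], [-3.5, 17, 1.2]], "hand": [-1, -1, -1, -1, -1, -1, -1, -1]}}

```text
t: 7.4
ee_pos: [0.4827, -0.1618, 0.0388]
tcp_rot: [1.0, -0.0, -0.003, -0.002]
contact_force: [-0.2, 0.1, -1.5]
grip_width: 0.0193
```

Request:
{"op": "carry_out", "data": {"rot": [[0, 0, 0], [0, 0, 0], [0, 0, 0], [0, 0, 0], [0, 0, 0]], "travel": [[0.5, 3, 0], [1, 6, 0], [1.6, 8.6, 0], [1.6, 8.6, 0], [1.6, 8.6, 0]], "hand": [-1, -1, -1, -1, -1]}}

```text
t: 7.9
ee_pos: [0.4982, -0.0753, 0.0391]
tcp_rot: [1.0, 0.0, -0.003, -0.002]
contact_force: [0.2, -0.2, -1.3]
grip_width: 0.0196
```

```bash
python3 - <<'E'
from h import *
s=r.state();print(s['ee_pos'],s['tcp_rot'],s['contact_force'])
c=cam('wrist');a=c['pixels'][:330,120:520]
d=cam('side');b=cv2.resize(d['pixels'][170:335,180:380],(400,330),interpolation=cv2.INTER_CUBIC)
cv2.imwrite('pics/w4.png',np.hstack([a,b]))
E
```

```text
[ 0.49817199 -0.07525375  0.03913534] [ 9.99994153e-01  4.56534735e-04 -3.00985004e-03 -1.55775207e-03] [ 0.15073487 -0.15155897 -1.28867359]
```

View pics/w4.png

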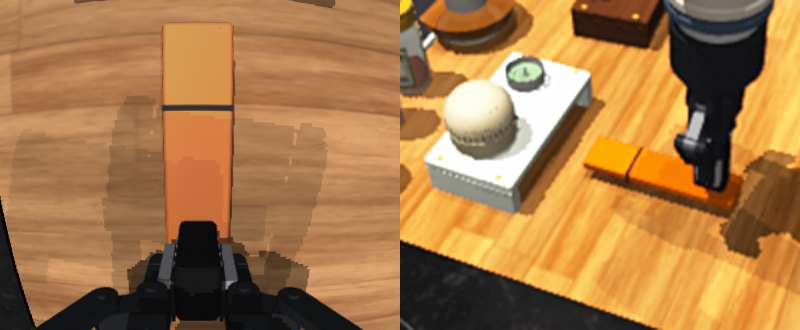

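The blade is level and centred in front of the white riser, with no obstruction. I level the pitch slightly, lower the blade and slide it in.

Request:
{"op": "carry_out", "data": {"rot": [[-0.1, -0.25, 0], [-0.1, -0.25, 0], [-0.1, -0.25, 0], [-0.1, -0.25, 0], [-0.1, -0.25, 0], [-0.1, -0.25, 0]], "travel": [[0, 0, -0.6], [0, 0, -1.1], [0, 0, -1.25], [1, 0, -1.25], [2, 0, -1.25], [2, 0, -1.25]], "hand": [-1, -1, -1, -1, -1, -1]}}

```text
t: 8.6
ee_pos: [0.5198, -0.0766, 0.0265]
tcp_rot: [1.0, -0.001, -0.0, -0.001]
contact_force: [0.1, -0.0, -1.1]
grip_width: 0.0195
```

Request:
{"op": "carry_out", "data": {"rot": [[0, 0, 0], [0, 0, 0], [0, 0, 0], [0, 0, 0], [0, 0, 0], [0, 0, 0]], "travel": [[0.5, 0, 0], [1, 0, 0], [1.5, 0, 0], [2, 0, 0], [2.5, 0, 0], [2.5, 0, 0]], "hand": [-1, -1, -1, -1, -1, -1]}}

```text
t: 9.2
ee_pos: [0.5457, -0.0766, 0.0266]
tcp_rot: [1.0, -0.001, 0.0, -0.001]
contact_force: [0.3, 0.6, -1.5]
grip_width: 0.0193
```

Request:
{"op": "carry_out", "data": {"rot": [[0, 0, 0], [0, 0, 0], [0, 0, 0], [0, 0, 0], [0, 0, 0], [0, 0, 0], [0, 0, 0], [0, 0, 0]], "travel": [[0.6, 0, 0], [1.2, 0, 0], [1.8, 0, 0], [2.4, 0, 0], [3, 0, 0], [3.6, 0, 0], [4.2, 0, 0], [4.2, 0, -0.05]], "hand": [-1, -1, -1, -1, -1, -1, -1, -1]}}

```text
t: 10.0
ee_pos: [0.5888, -0.0767, 0.0262]
tcp_rot: [1.0, -0.001, 0.001, -0.0]
contact_force: [1.2, -0.7, -1.4]
grip_width: 0.0194
```

```bash
python3 - <<'E'
from h import *
s=r.state();print(s['ee_pos'],s['tcp_rot'],s['contact_force'])
c=cam('wrist');a=c['pixels'][:330,120:520]
d=cam('side');b=cv2.resize(d['pixels'][170:335,180:380],(400,330),interpolation=cv2.INTER_CUBIC)
cv2.imwrite('pics/w5.png',np.hstack([a,b]))
E
```

```text
[ 0.58884008 -0.07667311  0.0261692 ] [ 9.99999303e-01 -5.38772800e-04  9.43995668e-04 -4.61857588e-04] [ 1.15338058 -0.72626937 -1.35366159]
```

View pics/w5.png

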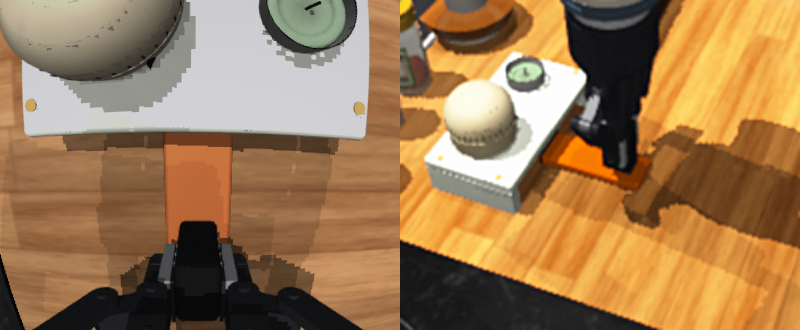

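The black line is hidden under the white riser's front edge, about 57 mm in. I set the blade down, release and retreat straight up.

Request:
{"op": "carry_out", "data": {"rot": [[0, 0, 0], [0, 0, 0], [0, 0, 0]], "travel": [[0, 0, -0.05], [0, 0, -0.08], [0, 0, -0.08]], "hand": [-1, -1, -1]}}

```text
t: 10.4
ee_pos: [0.588, -0.0766, 0.026]
tcp_rot: [1.0, -0.001, 0.001, -0.0]
contact_force: [-1.0, 0.9, 6.4]
grip_width: 0.0194
```

Request:
{"op": "carry_out", "data": {"rot": [[0, 0, 0], [0, 0, 0], [0, 0, 0], [0, 0, 0], [0, 0, 0], [0, 0, 0], [0, 0, 0], [0, 0, 0]], "travel": [[0, 0, 0], [0, 0, 0], [0, 0, 0], [0, 0, 0], [0, 0, 0], [0, 0, 0], [0, 0, 0], [0, 0, 0]], "hand": [1, 1, 1, 1, 1, 1, 1, 1]}}

```text
t: 11.2
ee_pos: [0.588, -0.0767, 0.026]
tcp_rot: [1.0, -0.001, 0.001, -0.0]
contact_force: [-0.7, -0.4, 0.4]
grip_width: 0.0855
```

Request:
{"op": "carry_out", "data": {"rot": [[0, 0, 0], [0, 0, 0], [0, 0, 0], [0, 0, 0], [0, 0, 0], [0, 0, 0], [0, 0, 0], [0, 0, 0]], "travel": [[0, 0, 1], [0, 0, 2.5], [0, 0, 5], [0, 0, 8], [-1, 0, 12], [-4, 0, 15], [-8, 0, 15], [-12, 0, 15]], "hand": [1, 1, 1, 1, 1, 1, 1, 1]}}

```text
t: 12.0
ee_pos: [0.4678, -0.0767, 0.1783]
tcp_rot: [1.0, -0.0, 0.003, -0.0]
contact_force: [-0.3, -0.9, -0.2]
grip_width: 0.0854
```

```bash
python3 - <<'E'
from h import *
s=r.state();print(s['t'],s['ee_pos'],s['contact_force'],s['grip_width'])
c=cam('wrist');a=c['pixels'][:330,120:520]
d=cam('side');b=cv2.resize(d['pixels'][170:335,180:380],(400,330),interpolation=cv2.INTER_CUBIC)
cv2.imwrite('pics/w6.png',np.hstack([a,b]))
E
```

```text
12.0 [ 0.46775011 -0.07674643  0.17833689] [-0.25217713 -0.90366891 -0.16435336] 0.0854196243700947
```

View pics/w6.png

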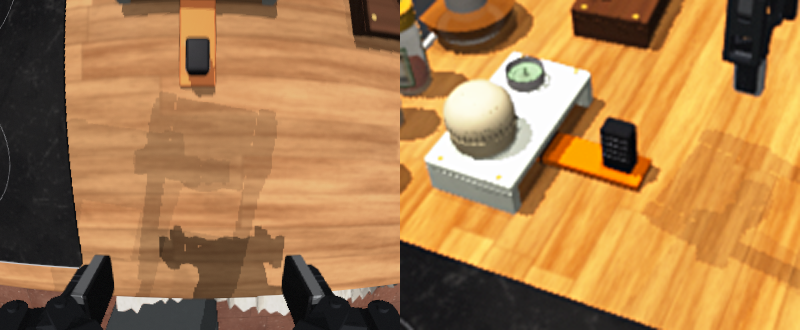

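The feeler lies flat with its line under the riser, the candle and timer are where they were, and the gripper is clear.

```bash
python3 -c "
from bench import r
print(r.sign_off())"
```

```text
the job is handed in; nothing more can be done
None
```

I did both checks in the order asked and handed the job in at about 12 s of the 53 s allowed.

- **Dark riser:** I held the feeler by its black grip and pushed its tip square against the front board. It jammed where expected: the tool stopped moving at a reaction of about 8 N. The camera view showed the tip up against the board.
- **White riser:** The blade slid in level without catching, about 55 mm past the front edge by my measurements. The black line was already hidden under the edge before I released the blade.
- **After release:** The gripper opened and pulled away cleanly. The last pictures show the feeler lying flat with its tip under the riser, the candle and timer where they were, and the robot touching nothing.

No check failed. The insertion depth is worked out from the tool position and the camera fit, good to a few mm. That is well within the roughly 10 mm to spare beyond the line.

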